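Take the worn felt wheel off a polishing spindle with a left-hand nut

ROBOT

A 6-joint arm with a two-finger parallel gripper is mounted at the origin on a cart in front of the work surface, level with it; the furniture and walls round the work are solid. World frame = base frame: x ahead of the robot, y to its left, z up, the work surface at z = 0. Lengths are in mm, angles in rad, forces in N, time in s.
With the tool pointing down it reaches from about 400 to 925 mm from the base axis. Payload 3.4 kg.
Tool frame: the origin (TCP) lies midway between the tips of the shut fingers; the grasp point (between the pads) lies 19 mm behind it; z points along the fingers, y is the line along which they close (so a half turn about z gives the same grasp; the last joint's range is limited). The gripper opens to 85 mm and grips with 20 to 120 N. Pads are 22 mm wide; open, the fingers measure 114 mm over their backs; the gripper's body (76 mm by 85 mm) begins 54 mm behind the grasp point. The pads swing forward as they close: fully open they stand 13 mm farther back than shut.
Start: joints at [-1.181, 0.307, 1.506, -0, 1.328, -0.073], TCP at [256.69, -514.53, 231.305] pointing down, gripper open.
Joint ranges: [-3.12, 3.12], [-1.05, 2.28], [0.14, 2.33], [-1.42, 4.57], [0.1, 2.73], [-2.68, 2.68]. Speed limits (rad/s): [2.57, 2.57, 3.14, 3.14, 3.14, 3.14].

INTERFACE

Orientations are given as a unit quaternion [x, y, z, w].
In Python, from bench import ctrl gives the robot as it stands. The module is installed in compiled form; this text tells all that it offers.
- The arm moves only by the tool play_rows, never from a script. Its argument "deltas" is one flat list of numbers, 7 for each row, row after row: the opening, from 0 (shut) to 1 (fully open), then the shift along the tool's x, y, z in cm, then the turn, a rotation vector about the tool's x, y, z in degrees. In form: [jaw, x, y, z, rx, ry, rz, jaw, x, y, z, rx, ry, rz, ...]. A call has 1 to 10 rows; each row shifts and turns the commanded pose from where the row before left it, along the tool's axes as they then stand; what a row does not reach is not made up. A row lasts 1/10 s, in which the tool goes at most 50 mm and 8.59 degrees, less where a joint would pass 70% of its speed; a pose out of reach is approached as far as the arm can. A call with a gripper value outside its range is refused whole. The fingers move at their own pace and stop on an object; "force" is the grip in N (left out, the last holds). Time passes only in rows, so rows that do not move let the fingers close. It gives the time, the measured TCP pose, the force and the opening at its end, in the units of the state.
- ctrl.get_state(): the state, without advancing time (a new reading comes with each control period).
- ctrl.grab_frame(name): name is "side" or "top"; returns a dict with "image" (480x640x3 uint8, red, green, blue), "z_map" (480x640 float32, mm along the optical axis (not along the pixel's ray), 0 where there is no reading), "mtx" (3x3 intrinsics, pixels), "R" (3x3) and "t" (3): a world point X has camera coordinates R X + t. Camera axes: x right, y down, z forward; pixel columns grow to the right and rows downward; lengths in mm; the calibration is good to about 2 mm. A picture is of the moment at which its call begins.
- ctrl.finish_job(): hands the job in, once; it reports no verdict.
Trained networks look in the newest picture that a camera, given by its name, has taken for a name from the list of things; names that differ only in an ending like _2 or _b are one class to them, and where a whole thing is asked for, a point or a joint stands for the part that bears it (a point fixed in the world has none). Each returns a list of dicts, best first, with "score" (0 to 1); they miss things now and then, are a little off and sometimes report something else, mostly with a low value. They report only what shows in the picture. A call takes as long as a camera call. They do not tell look-alikes from the thing itself.
- ctrl.look_for(camera, thing): "point" ([x, y, z] in mm, in world coordinates, good to about 4 mm: the middle of the surface that is visible of it).
- ctrl.landmark_of(camera, thing): "point" ([x, y, z] in mm, in world coordinates, good to about 4 mm: a listed point, or the origin of a listed thing).
The state is a dict: "time": time; "q": joint angles; "dq": joint speeds; "joint_torque": joint torques, N m; "tcp_pos": TCP position; "tcp_rot": TCP orientation; "wrist_force": force on the tool from outside, world axes, zero at the start; "torque": the same for the moment, N m; "opening": opening from 0.0 (shut) to 1.0 (fully open).
Only numpy, scipy, OpenCV 4.12 (cv2) and the standard library are available. Lean on these libraries where they do the work, as an engineer would, in place of code of your own. Each camera call takes 0.05 s, during which the arm holds its last target. There are 200 camera calls.

TASK

The felt wheel on the bench polisher is worn out: take it off. Its hand nut has a left-hand thread, so ease it off clockwise by feel (the spindle turns along a little until its lock catches), letting your hand rise with the nut and never forcing it by pulling, pressing down or tightening; once it is off, stand it bar-up in the steel parts tray and lay the wheel flat beside it. Leave the two jars behind the polisher where they stand.

Things in the scene. Friction and masses are not known exactly. Their poses are not given: they have to be found in the camera images.
- nut_bar (a point): centre of the grip bar of the steel hand nut on top of the polisher's spindle. The bar is 54 mm long (along its x), 12 mm thick (y; grasp it across this) and 24 mm high, reaching 12 mm above and below this point. It stands on a round knurled hub 41 mm across and 26 mm high: the nut's flat underside is 38 mm below this point. z points up.
- nut: the same nut, 0.1 to 0.16 kg; origin in the middle of its underside. Coarse LEFT-HAND thread: clockwise seen from above it unscrews and climbs, 3.6 mm per radian, pushing the hand up; anticlockwise it tightens. Axial play about 1.5 mm. It cannot be lifted until it has unscrewed 1.0 to 1.7 rad on the spindle, then lifts freely. Let go half-way, it stays, so several grasps are fine.
- polisher: bench polisher fixed to the bench, grey housing 140 x 156 x 54 mm with upright threaded spindle; origin on the bench under the spindle's axis, x from its front (switch, knob) to its back. The spindle lock has slack: at first spindle and wheel turn along with the nut, which does not climb, until the lock catches after 0.2 to 1.8 rad clockwise, unmeasured, different each time.
- wheel_centre (a point): centre of the off-white felt wheel under the nut, a thick flat ring 56 mm across, 18 mm high, with a 33 mm hole; its z points up. The hole passes freely over the 29 mm thread, whose top is 26 mm above this point. Under the wheel's rim 25 mm are free outside a 41 mm sprung seat, which presses wheel and nut up with 5 to 10 N until the nut has climbed about 3 mm.
- wheel: the same felt wheel, about 40 g; origin in the middle of its underside
- tray: empty shallow steel parts tray, 170 mm along its x, 130 mm along its y, 20 mm high, walls and floor 3 mm thick, loose; origin in the middle of its underside. It stands on the bench left or right of the polisher; a wooden tray of brown fibre is on the other side.
- jar_gold: small glass jar with a gold lid, 42 mm across, 46 mm high, behind the polisher; origin in the middle of its underside, z up
- jar_red: glass jar with a black lid, 52 mm across, 58 mm high, behind the polisher; origin in the middle of its underside, z up
Not all that is in view belongs to the job. Of the things that look like the nut, the smaller one is meant.

How it is judged (in metres and radians):
On the way:
1. the nut is unscrewed and lifted clear of the spindle while the wheel is still on it (z of nut_bar in the frame of polisher above 0.18 m and z of wheel_centre in the frame of polisher below 0.108 m and horizontal distance between wheel_centre and polisher below 0.01 m), for 0.1 s.
At the end, for the whole second after the job is handed in: nut and wheel are both inside the steel parts tray, released and at rest: the nut standing on its flat underside with the bar up (within 0.15 rad of upright), the wheel lying flat on the tray's floor, each centre within 65 mm of the tray's centre lengthwise and 48 mm across (x of nut_bar in the frame of tray between -0.065 and 0.065 m and y of nut_bar in the frame of tray between -0.048 and 0.048 m and z of nut_bar in the frame of tray between 0.034 and 0.048 m and angle between nut's own z axis and vertical below 0.15 rad and x of wheel_centre in the frame of tray between -0.065 and 0.065 m and y of wheel_centre in the frame of tray between -0.048 and 0.048 m and z of wheel_centre in the frame of tray between 0.008 and 0.017 m and linear speed of each of nut, wheel below 0.02 m/s); the robot touches nothing.
It fails at once if the nut is forced on its thread: pulled, pressed, tightened or bound with more than 22 N on the spindle (contact force between nut and polisher above 22 N).
It fails at once if the nut is pressed or tightened down on the felt wheel with more than 22 N (contact force between nut and wheel above 22 N).
It fails at once if a jar is knocked away or over (distance of any of jar_gold, jar_red from where it was at the start of the episode above 0.025 m or angle between any of jar_gold, jar_red's own z axis and vertical above 0.3 rad).
It also fails if it takes over 72 s, if anything falls off the work surface, if the arm or the gripper's body presses on something with over 40 N, if the wrist force passes 120 N, or if a joint passes its speed limit or range.

## Working session

There is one attempt and no reset: what is moved stays moved. The work goes in short steps, Python scripts to look and compute and a tool call to move; the robot and the scene stay as the last step left them, time stands still between calls to the robot, and variables do not carry over. Pictures are saved under pics/ and viewed, on a budget of 10 in all, crops included, one or two more only if the job needs it, and the job is handed in when it is done.

Besides the shell and the picture viewer there is one more tool, called as name(argument=value, ...), one argument or row to a line, values as JSON. play_rows: Moves the arm, as the interface text tells. Its arguments: {"type":"object","properties":{"deltas":{"type":"array"},"force":{"type":"number"}},"required":["deltas"]}

```bash
mkdir -p pics; cat > h.py <<'E'
import numpy as np, cv2
from bench import ctrl
def save(cam,name,crop=None,s=1):
    f=ctrl.grab_frame(cam); im=f["image"][:,:,::-1]
    if crop: x0,y0,x1,y1=crop; im=im[y0:y1,x0:x1]
    im=cv2.resize(im,None,fx=s,fy=s,interpolation=cv2.INTER_CUBIC)
    cv2.imwrite("pics/"+name,im); return f
def pix(f,p):
    c=f["R"]@np.array(p)+np.ravel(f["t"]); u=f["mtx"]@c; return np.round(u[:2]/u[2]).astype(int)
def cloud(f):
    z=f["z_map"]; v,u=np.mgrid[:480,:640]; K=f["mtx"]
    c=np.stack([(u-K[0,2])/K[0,0]*z,(v-K[1,2])/K[1,1]*z,z],-1)
    return (c-np.ravel(f["t"]))@f["R"]
E
python3 - <<'E'
from h import *
print(ctrl.get_state())
for cam in("top","side"):
    f=save(cam,cam+"0.png")
    for n in("nut_bar","polisher","wheel_centre","tray","jar_gold","jar_red"):
        for d in ctrl.landmark_of(cam,n)[:3]: print(cam,n,np.round(d["point"]),round(d["score"],2),pix(f,d["point"]))
E
```

```text
{'time': 0.0, 'q': array([-1.18150057e+00,  3.07582015e-01,  1.50768718e+00, -1.24274642e-05,
        1.32840312e+00, -7.34979649e-02]), 'dq': array([ 2.49982345e-05, -9.16304153e-04,  7.53950689e-04,  1.07934561e-03,
        2.58293561e-03, -6.64297961e-04]), 'joint_torque': array([-7.03993046e-04, -4.57547700e+01, -2.51915091e+01, -1.31937227e-04,
        1.33671920e-02, -9.79655056e-06]), 'tcp_pos': array([ 256.41440969, -513.87111577,  230.37068206]), 'tcp_rot': array([ 9.73346122e-01,  2.29338713e-01, -1.69462444e-04, -1.02594819e-03]), 'wrist_force': array([ 0.57693089, -0.0822566 , -0.25601959]), 'torque': array([ 0.01181171,  0.0124127 , -0.00978998]), 'opening': 1.000306396619534}
top nut_bar [ 460. -348.   49.] 0.88 [466 276]
top nut_bar [506.  89. 144.] 0.84 [288 255]
top polisher [508.  93.   2.] 0.97 [290 263]
top wheel_centre [509.  96.  99.] 0.61 [286 257]
top tray [486. 315.   3.] 0.96 [205 273]
top tray [614.  -0.  -3.] 0.37 [325 223]
top jar_gold [618. 231.   0.] 0.62 [238 223]
top jar_red [612.   3.  -4.] 0.55 [324 224]
top jar_red [490. 321.  -2.] 0.25 [203 272]
side nut_bar [509.  92. 145.] 0.94 [288 257]
side nut_bar [ 466. -346.   50.] 0.9 [412 184]
side polisher [509.  92.   2.] 0.71 [290 312]
side wheel_centre [509.  92.  99.] 0.54 [289 276]
side tray [488. 324.  -1.] 0.87 [223 407]
side jar_gold [618. 230.  -1.] 0.83 [198 337]
side jar_red [616.  -3.  -2.] 0.8 [272 264]
side jar_red [510.  96.  87.] 0.62 [287 281]
```

View pics/top0.png

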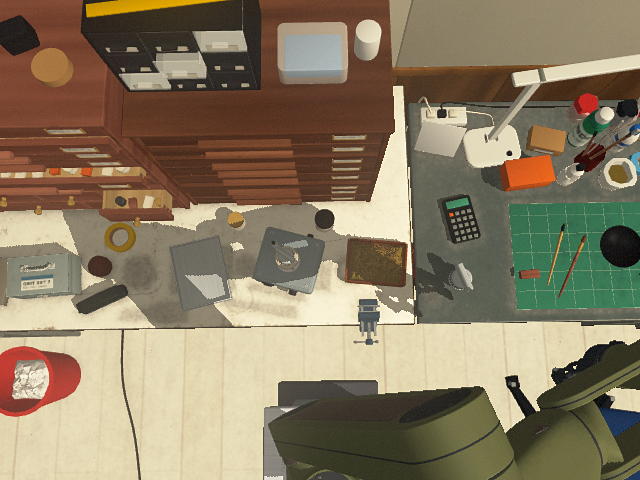

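View pics/side0.png

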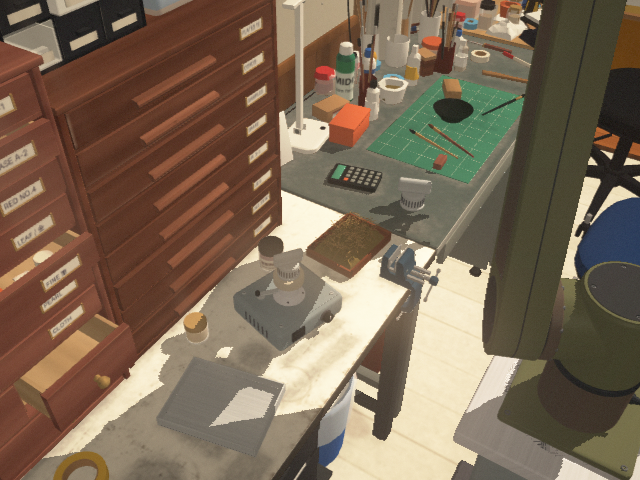

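```bash
python3 - <<'E'
from h import *
f=save("top","topc.png",(150,190,350,310),4)
P=cloud(f).reshape(-1,3); ok=f["z_map"].ravel()>0
# bar top points: near nut, height 149..165
m=ok&(np.hypot(P[:,0]-508,P[:,1]-91)<40)&(P[:,2]>149)&(P[:,2]<168)
Q=P[m]; print(m.sum(),Q.mean(0),Q[:,2].min(),Q[:,2].max())
r=cv2.minAreaRect(Q[:,:2].astype(np.float32)); print("bar",r)
w,v=np.linalg.eigh(np.cov(Q[:,:2].T)); print("axis",np.degrees(np.arctan2(v[1,1],v[0,1])),np.sqrt(w))
g=save("side","x.png"); 
P2=cloud(g).reshape(-1,3);ok2=g["z_map"].ravel()>0
m=ok2&(np.hypot(P2[:,0]-508,P2[:,1]-91)<40)&(P2[:,2]>150);Q=P2[m];print("side",Q.mean(0),Q[:,2].max())
w,v=np.linalg.eigh(np.cov(Q[:,:2].T)); print("axis",np.degrees(np.arctan2(v[1,1],v[0,1])))
# tray rim: z 12..26
for nm,X,o in(("t",P,ok),("s",P2,ok2)):
    m=o&(abs(X[:,0]-488)<115)&(abs(X[:,1]-320)<115)&(X[:,2]>14)&(X[:,2]<26);Q=X[m]
    print(nm,m.sum(),cv2.minAreaRect(Q[:,:2].astype(np.float32)))
    m=o&(abs(X[:,0]-508)<95)&(abs(X[:,1]-92)<95)&(X[:,2]>48)&(X[:,2]<60);Q=X[m]
    print(nm,"housing",m.sum(),cv2.minAreaRect(Q[:,:2].astype(np.float32)))
E
```

```text
119 [507.67896178  95.71462149 155.85276186] 149.7938118759242 163.39514248383617
bar ((508.0182189941406, 95.7716064453125), (53.02228546142578, 11.87840747833252), 54.586692810058594)
axis 54.72231081317823 [ 3.47704963 15.33575376]
side [507.76647052  96.495402   155.17859296] 159.0081192254117
axis 54.54845422079829
t 333 ((497.4569396972656, 295.3083801269531), (179.28758239746094, 193.81996154785156), 12.820469856262207)
t housing 2525 ((532.0380859375, 87.93775177001953), (153.95571899414062, 180.795166015625), 73.99840545654297)
s 1061 ((498.53887939453125, 296.18524169921875), (180.8888397216797, 190.68423461914062), 13.075918197631836)
s housing 3327 ((533.106201171875, 90.24050903320312), (155.4088897705078, 182.41212463378906), 74.84561157226562)
```

View pics/topc.png

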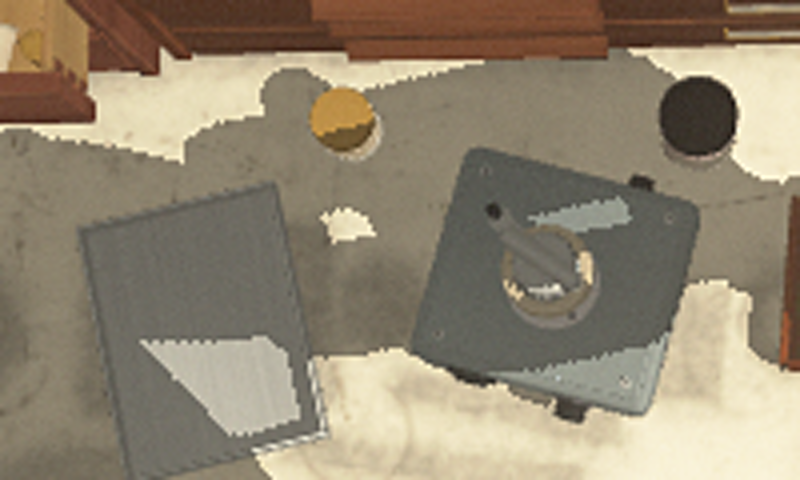

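```bash
python3 - <<'E'
from h import *
f=ctrl.grab_frame("top"); P=cloud(f); ok=f["z_map"]>0
X=P[ok]
# tray
m=(abs(X[:,0]-488)<105)&(abs(X[:,1]-320)<85)&(X[:,2]>14)&(X[:,2]<26)&(X[:,1]>225);Q=X[m]
m2=(Q[:,0]<560);print("tray rim",cv2.minAreaRect(Q[m2][:,:2].astype(np.float32)))
# wheel top annulus 
d=np.hypot(X[:,0]-508,X[:,1]-95)
for lo,hi in((100,112),(128,137)):
    q=X[(d<45)&(X[:,2]>lo)&(X[:,2]<hi)]; 
    if len(q)>5: print(lo,len(q),cv2.minEnclosingCircle(q[:,:2].astype(np.float32)),np.median(q[:,2]))
q=X[(abs(X[:,0]-508)<100)&(abs(X[:,1]-95)<100)&(X[:,2]>48)&(X[:,2]<58)];lab=[np.percentile(q[:,i],[0,2,98,100]) for i in(0,1)];print(lab)
# big look-alike
b=X[(np.hypot(X[:,0]-463,X[:,1]+347)<60)&(X[:,2]>50)];print("lookalike",b[:,2].max(),cv2.minAreaRect(b[:,:2].astype(np.float32)))
# tall things around behind x
for x in range(560,760,20):
    s=X[(abs(X[:,0]-x)<10)&(X[:,1]>-50)&(X[:,1]<400)];print(x,len(s),s[:,2].max() if len(s) else None)
from scipy.spatial.transform import Rotation as R
s=ctrl.get_state();M=R.from_quat(s["tcp_rot"]).as_matrix();print(M.round(3),s["tcp_pos"])
E
```

```text
tray rim ((486.0773620605469, 324.5103759765625), (169.65719604492188, 130.7613983154297), 12.984502792358398)
100 173 ((508.4106750488281, 95.71170806884766), 28.021718978881836) 106.45366539363481
128 106 ((507.79913330078125, 95.67645263671875), 19.538021087646484) 132.54844318262298
[array([427.72301881, 439.92460249, 590.49959794, 607.26053938]), array([ -4.24934636,  12.04729191, 170.77124577, 183.3471218 ])]
lookalike 69.92482520124045 ((459.7325134277344, -342.8623962402344), (73.47816467285156, 18.01051139831543), 20.918434143066406)
560 1252 70.6394204449816
580 1178 62.75383661957044
600 1412 181.2787680935136
620 1381 344.49190037658093
640 1572 513.469519949595
660 12082 586.2192226445007
680 8612 585.887552526282
700 2971 585.7958400370742
720 3029 609.8148131427159
740 11400 703.262677833164
[[ 0.895  0.446  0.   ]
 [ 0.446 -0.895 -0.   ]
 [ 0.     0.    -1.   ]] [ 256.69433917 -514.53063573  231.34996616]
```

Two things look like the nut. One is on the polisher spindle at top-view pixel (288,255), with a bar measuring 53×12 mm. The other is the free-standing one at (466,276), about 73×18 mm. The smaller one on the spindle is meant, and the crop shows it above the felt ring. The steel tray is the grey one at (203,272). I'm moving above the nut now.

play_rows(
  deltas=[0.45, 2.485, -2.17, 0, 0, 0, 0, 0.45, 2.485, -2.17, 0, 0, 0, 0, 0.45, 2.485, -2.17, 0, 0, 0, 0, 0.45, 2.485, -2.17, 0, 0, 0, 0, 0.45, 2.485, -2.17, 0, 0, 0, 0, 0.45, 2.485, -2.17, 0, 0, 0, 0, 0.45, 2.485, -2.17, 0, 0, 0, 0, 0.45, 2.485, -2.17, 0, 0, 0, 0, 0.45, 2.485, -2.17, 0, 0, 0, 0, 0.45, 2.485, -2.17, 0, 0, 0, 0],
  force=30,
)

```text
time: 1.85
tcp_pos: [382.5, -208.2, 231.5]
tcp_rot: [0.973, 0.229, 0.0, 0.0]
wrist_force: [0.1, -0.4, -0.5]
opening: 0.449
```

play_rows(
  deltas=[0.45, 2.485, -2.17, 0, 0, 0, 0, 0.45, 2.485, -2.17, 0, 0, 0, 0, 0.45, 2.485, -2.17, 0, 0, 0, 0, 0.45, 2.485, -2.17, 0, 0, 0, 0, 0.45, 2.485, -2.17, 0, 0, 0, 0, 0.45, 2.485, -2.17, 0, 0, 0, 0, 0.45, 2.485, -2.17, 0, 0, 0, 0, 0.45, 2.485, -2.17, 0, 0, 0, 0, 0.45, 2.485, -2.17, 0, 0, 0, 0, 0.45, 2.485, -2.17, 0, 0, 0, 0],
)

```text
time: 2.85
tcp_pos: [508.1, 97.1, 231.5]
tcp_rot: [0.973, 0.229, 0.0, 0.0]
wrist_force: [-0.2, -0.2, 0.5]
opening: 0.45
```

play_rows(
  deltas=[0.45, 0, 0, 0, 0, 0, -8.3, 0.45, 0, 0, 0, 0, 0, -8.3, 0.45, 0, 0, 0, 0, 0, -8.3, 0.45, 0, 0, 0, 0, 0, -8.3, 0.45, 0, 0, 0, 0, 0, -8.3, 0.45, 0, 0, 0, 0, 0, -8.3, 0.45, 0, 0, 0, 0, 0, -8.3, 0.45, 0, 0, 0, 0, 0, -8.3, 0.45, 0, 0, 0, 0, 0, -8.3, 0.45, 0, 0, 0, 0, 0, -8.3],
)

```text
time: 3.85
tcp_pos: [507.6, 95.7, 231.4]
tcp_rot: [0.575, 0.818, 0.0, 0.0]
wrist_force: [-0.2, -0.0, 0.9]
opening: 0.45
```

play_rows(
  deltas=[0.45, 0, 0, 0, 0, 0, -8.3, 0.45, 0, 0, 0, 0, 0, -8.3, 0.45, 0, 0, 0, 0, 0, -8.3, 0.45, 0, 0, 0, 0, 0, -8.3, 0.45, 0, 0, 0, 0, 0, -8.3, 0.45, 0, 0, 0, 0, 0, -8.3, 0.45, 0, 0, 0, 0, 0, -8.3, 0.45, 0, 0, 0, 0, 0, -8.3, 0.45, 0, 0, 0, 0, 0, -8.3, 0.45, 0, 0, 0, 0, 0, -8.3],
)

```text
time: 4.85
tcp_pos: [507.7, 95.7, 231.4]
tcp_rot: [-0.112, 0.994, 0.0, 0.0]
wrist_force: [-0.2, 0.6, -0.1]
opening: 0.449
```

play_rows(
  deltas=[0.45, 0, 0, 0, 0, 0, -8.3, 0.45, 0, 0, 0, 0, 0, -8.3, 0.45, 0, 0, 0, 0, 0, -8.3, 0.45, 0, 0, 0, 0, 0, -8.3, 0.45, 0, 0, 0, 0, 0, -8.3, 0.45, 0, 0, 0, 0, 0, 0, 0.45, 0, 0, 0, 0, 0, 0, 0.45, 0, 0, 0, 0, 0, 0],
)

```text
time: 5.65
tcp_pos: [507.7, 95.7, 231.4]
tcp_rot: [-0.453, 0.891, -0.0, 0.0]
wrist_force: [0.5, -0.4, -0.2]
opening: 0.449
```

```bash
cat >> h.py <<'E'
from scipy.spatial.transform import Rotation as Rt
def st(target=None,phi=None):
    s=ctrl.get_state();M=Rt.from_quat(s["tcp_rot"]).as_matrix();p=np.array(s["tcp_pos"])
    print("t",round(s["time"],2),"p",p.round(1),"phi",round(float(np.degrees(np.arctan2(M[1,0],M[0,0]))),2),"tilt z",M[:,2].round(4),"q",np.degrees(s["q"]).round(1),"F",np.round(s["wrist_force"],1),"T",np.round(s["torque"],2),"op",round(s["opening"],3))
    if target is not None: print("tool delta cm",(M.T@(np.array(target)-p)/10).round(2))
    return s
E
python3 -c "
from h import *
st([508,95.7,137])"
```

```text
t 5.65 p [507.7  95.7 231.4] phi -126.12 tilt z [ 1.e-04  0.e+00 -1.e+00] q [   6.    12.9   93.1    0.    74.  -137.9] F [ 0.5 -0.4 -0.2] T [-0.02  0.01  0.  ] op 0.449
tool delta cm [-0.02 -0.03  9.44]
```

play_rows(
  deltas=[0.45, 0, 0, 2.5, 0, 0, -0.7, 0.45, 0, 0, 2.5, 0, 0, 0, 0.45, 0, 0, 2.0, 0, 0, 0, 0.45, 0, 0, 1.4, 0, 0, 0, 0.45, 0, 0, 1.0, 0, 0, 0, 0.45, 0, 0, 0, 0, 0, 0, 0.45, 0, 0, 0, 0, 0, 0],
)

```text
time: 6.35
tcp_pos: [508.0, 95.7, 137.6]
tcp_rot: [-0.459, 0.888, -0.0, 0.0]
wrist_force: [-0.1, 0.2, -0.4]
opening: 0.451
```

```bash
python3 -c "
from h import *
save('side','s1.png',(200,180,380,320),4)
st()"
```

```text
t 6.4 p [508.3  95.8 138. ] phi -125.31 tilt z [ 1.3e-03  1.0e-04 -1.0e+00] q [   6.    18.3  100.6   -0.    61.  -138.7] F [-0.5  0.4  0.5] T [ 0.02 -0.01  0.01] op 0.448
```

View pics/s1.png

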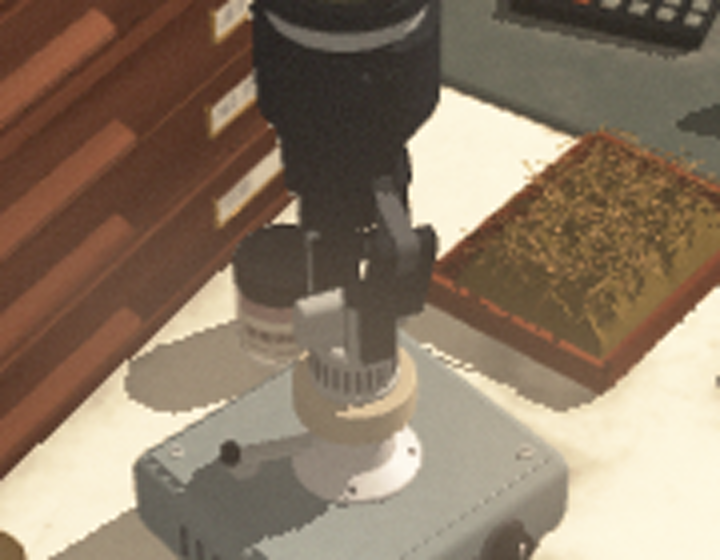

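The picture shows the fingers astride the bar at about (350,330), just above the knurled hub, with the felt ring under it. I'll close gently.

play_rows(
  deltas=[0.0, 0, 0, 0, 0, 0, 0, 0, 0, 0, 0, 0, 0, 0, 0, 0, 0, 0, 0, 0, 0, 0, 0, 0, 0, 0, 0, 0, 0, 0, 0, 0, 0, 0, 0],
  force=25,
)

```text
time: 6.9
tcp_pos: [508.7, 95.7, 138.0]
tcp_rot: [-0.46, 0.888, -0.001, 0.001]
wrist_force: [1.3, 0.5, 4.7]
opening: 0.136
```

```bash
python3 -c "
from h import *
st()"
```

```text
t 6.9 p [508.7  95.7 138. ] phi -125.28 tilt z [ 2.4e-03  1.0e-04 -1.0e+00] q [   6.    18.3  100.6   -0.    61.  -138.7] F [1.3 0.5 4.7] T [-0.21 -0.3  -0.05] op 0.136
```

play_rows(
  deltas=[0, 0, 0, -0.02, 0, 0, 4, 0, 0, 0, 0, 0, 0, 6, 0, 0, 0, 0, 0, 0, 0],
)

```text
time: 7.2
tcp_pos: [508.4, 95.7, 138.0]
tcp_rot: [-0.38, 0.925, -0.0, 0.001]
wrist_force: [2.3, -0.6, 4.7]
opening: 0.134
```

```bash
python3 -c "
from h import *
st()"
```

```text
t 7.2 p [508.4  95.7 138. ] phi -135.31 tilt z [ 0.0017  0.     -1.    ] q [   6.    18.3  100.6   -0.    61.  -128.7] F [ 2.3 -0.6  4.7] T [-0.12 -0.28 -0.03] op 0.134
```

play_rows(
  deltas=[0, 0, 0, 0, 0, 0, 6, 0, 0, 0, 0, 0, 0, 6, 0, 0, 0, 0, 0, 0, 0],
)

```text
time: 7.5
tcp_pos: [508.7, 95.7, 138.0]
tcp_rot: [-0.283, 0.959, -0.0, 0.001]
wrist_force: [3.1, -1.2, 4.4]
opening: 0.126
```

```bash
python3 -c "
from h import *
st()"
```

```text
t 7.5 p [508.7  95.7 138. ] phi -147.18 tilt z [ 2.3e-03  1.0e-04 -1.0e+00] q [   6.    18.3  100.6   -0.    61.  -116.8] F [ 3.1 -1.2  4.4] T [-0.12 -0.47 -0.03] op 0.126
```

play_rows(
  deltas=[0, 0, 0, 0, 0, 0, 6, 0, 0, 0, 0, 0, 0, 6, 0, 0, 0, 0, 0, 0, 0],
)

```text
time: 7.8
tcp_pos: [509.1, 95.8, 138.0]
tcp_rot: [-0.181, 0.983, -0.0, 0.001]
wrist_force: [4.2, -0.7, 4.4]
opening: 0.132
```

```bash
python3 -c "
from h import *
st()"
```

```text
t 7.8 p [509.1  95.8 138. ] phi -159.1 tilt z [ 2.9e-03  2.0e-04 -1.0e+00] q [   6.    18.3  100.6   -0.    61.  -104.9] F [ 4.2 -0.7  4.4] T [-0.14 -0.71 -0.03] op 0.132
```

play_rows(
  deltas=[0, -0.09, -0.04, 0, 0, 0, 0, 0, 0, 0, 0, 0, 0, 6, 0, 0, 0, 0, 0, 0, 6, 0, 0, 0, 0, 0, 0, 0],
)

```text
time: 8.2
tcp_pos: [509.6, 95.7, 137.9]
tcp_rot: [-0.078, 0.997, -0.0, 0.001]
wrist_force: [4.0, -0.1, 5.5]
opening: 0.129
```

```bash
python3 -c "
from h import *
st()"
```

```text
t 8.2 p [509.6  95.7 137.9] phi -171.11 tilt z [ 1.8e-03  1.0e-04 -1.0e+00] q [  6.   18.4 100.5  -0.   61.1 -92.9] F [ 4.  -0.1  5.5] T [-0.11 -0.7   0.01] op 0.129
```

play_rows(
  deltas=[0, -0.05, 0, 0, 0, 0, 0, 0, 0, 0, 0, 0, 0, 6, 0, 0, 0, 0, 0, 0, 6, 0, 0, 0, 0, 0, 0, 0],
)

```text
time: 8.6
tcp_pos: [510.0, 95.6, 137.9]
tcp_rot: [0.027, 1.0, -0.0, 0.001]
wrist_force: [4.0, -1.9, 5.5]
opening: 0.135
```

```bash
python3 -c "
from h import *
st()"
```

```text
t 8.6 p [510.   95.6 137.9] phi 176.9 tilt z [ 1.8e-03 -2.0e-04 -1.0e+00] q [  6.   18.4 100.4  -0.   61.1 -80.9] F [ 4.  -1.9  5.5] T [-0.18 -0.73 -0.08] op 0.135
```

play_rows(
  deltas=[0, -0.05, 0, 0, 0, 0, 6, 0, 0, 0, 0, 0, 0, 6, 0, 0, 0, 0, 0, 0, 0],
)

```text
time: 8.9
tcp_pos: [510.5, 95.4, 137.9]
tcp_rot: [0.131, 0.991, -0.0, 0.001]
wrist_force: [4.0, -2.1, 5.5]
opening: 0.132
```

```bash
python3 -c "
from h import *
st()"
```

```text
t 8.9 p [510.5  95.4 137.9] phi 164.9 tilt z [ 1.7e-03 -5.0e-04 -1.0e+00] q [  6.   18.4 100.4  -0.   61.1 -68.9] F [ 4.  -2.1  5.5] T [-0.23 -0.67 -0.04] op 0.132
```

play_rows(
  deltas=[0, 0, -0.05, 0, 0, 0, 6, 0, 0, 0, 0, 0, 0, 6, 0, 0, 0, 0, 0, 0, 0],
)

```text
time: 9.2
tcp_pos: [510.5, 95.0, 138.0]
tcp_rot: [0.234, 0.972, 0.0, 0.001]
wrist_force: [4.6, -1.6, 6.1]
opening: 0.132
```

```bash
python3 -c "
from h import *
st()"
```

```text
t 9.2 p [510.5  95.  138. ] phi 152.9 tilt z [ 2.e-03 -3.e-04 -1.e+00] q [  5.9  18.4 100.4  -0.   61.1 -57. ] F [ 4.6 -1.6  6.1] T [-0.18 -0.74  0.01] op 0.132
```

play_rows(
  deltas=[0, 0, 0, 0, 0, 0, 6, 0, 0, 0, 0, 0, 0, 4, 0, 0, 0, 0, 0, 0, 0],
)

```text
time: 9.5
tcp_pos: [510.6, 94.8, 138.0]
tcp_rot: [0.318, 0.948, 0.0, 0.001]
wrist_force: [4.2, -2.8, 5.6]
opening: 0.13
```

```bash
python3 -c "
from h import *
st()"
```

```text
t 9.5 p [510.6  94.8 138. ] phi 142.94 tilt z [ 2.3e-03 -7.0e-04 -1.0e+00] q [ 5.900e+00  1.840e+01  1.004e+02 -1.000e-01  6.110e+01 -4.700e+01] F [ 4.2 -2.8  5.6] T [-0.35 -0.76 -0.03] op 0.13
```

play_rows(
  deltas=[0, 0, 0, 0, 0, 0, 6, 0, 0, 0, 0, 0, 0, 4, 0, 0, 0, 0, 0, 0, 0],
)

```text
time: 9.8
tcp_pos: [510.1, 94.4, 137.9]
tcp_rot: [0.399, 0.917, -0.0, 0.001]
wrist_force: [3.1, -2.7, 5.8]
opening: 0.135
```

```bash
python3 -c "
from h import *
st()"
```

```text
t 9.8 p [510.1  94.4 137.9] phi 132.96 tilt z [ 0.0013 -0.0014 -1.    ] q [ 5.900e+00  1.840e+01  1.004e+02 -1.000e-01  6.110e+01 -3.700e+01] F [ 3.1 -2.7  5.8] T [-0.54 -0.71 -0.03] op 0.135
```

play_rows(
  deltas=[0, 0, 0, 0, 0, 0, 6, 0, 0, 0, 0, 0, 0, 4, 0, 0, 0, 0, 0, 0, 0],
)

```text
time: 10.1
tcp_pos: [510.0, 94.3, 137.9]
tcp_rot: [0.477, 0.879, -0.0, 0.001]
wrist_force: [1.6, -3.8, 5.6]
opening: 0.131
```

```bash
python3 - <<'E'
from h import *
st()
f=save('side','s2.png',(200,180,380,320),4)
P=cloud(f)
P=P[f["z_map"]>0]
d=np.hypot(P[:,0]-508,P[:,1]-95.7)
q=P[(d<32)&(P[:,2]<125)&(P[:,2]>80)]
print(np.percentile(q[:,2],[2,50,98]))
E
```

```text
t 10.1 p [510.   94.3 137.9] phi 122.96 tilt z [ 0.001  -0.0017 -1.    ] q [ 5.900e+00  1.840e+01  1.004e+02 -1.000e-01  6.110e+01 -2.700e+01] F [ 1.6 -3.8  5.6] T [-0.57 -0.63 -0.01] op 0.131
[ 90.29162692 105.85953272 124.26582485]
```

View pics/s2.png

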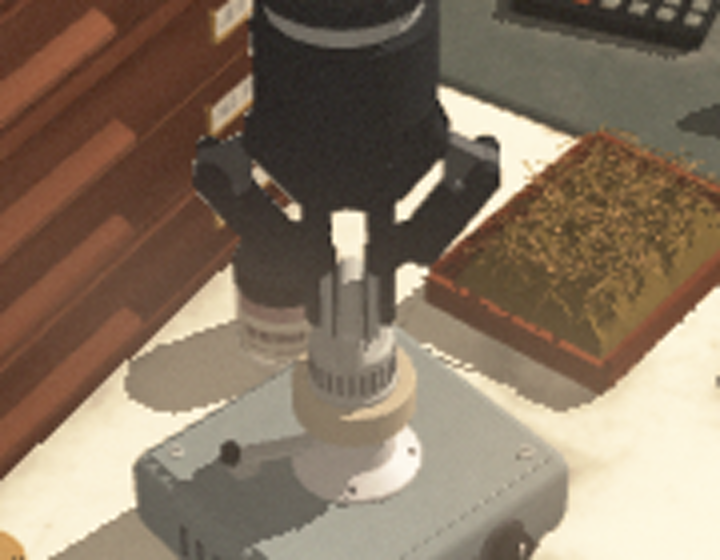

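play_rows(
  deltas=[0, 0, 0, -0.03, 0, 0, 6, 0, 0, 0, -0.03, 0, 0, 4, 0, 0, 0, 0, 0, 0, 0],
)

```text
time: 10.45
tcp_pos: [509.9, 94.1, 138.4]
tcp_rot: [0.552, 0.834, -0.001, 0.001]
wrist_force: [2.6, -4.2, 6.1]
opening: 0.133
```

```bash
python3 -c "
from h import *
st()"
```

```text
t 10.45 p [509.9  94.1 138.4] phi 112.97 tilt z [ 7.e-04 -2.e-03 -1.e+00] q [ 5.900e+00  1.840e+01  1.004e+02 -1.000e-01  6.120e+01 -1.700e+01] F [ 2.6 -4.2  6.1] T [-0.75 -0.66  0.  ] op 0.133
```

play_rows(
  deltas=[0, -0.08, 0, -0.03, 0, 0, 5, 0, 0, 0, -0.03, 0, 0, 5, 0, 0, 0, -0.02, 0, 0, 3, 0, 0, 0, 0, 0, 0, 0],
)

```text
time: 10.85
tcp_pos: [509.4, 93.8, 138.9]
tcp_rot: [0.643, 0.766, -0.001, 0.0]
wrist_force: [1.7, -4.1, 4.9]
opening: 0.132
```

```bash
python3 -c "
from h import *
st()"
```

```text
t 10.85 p [509.4  93.8 138.9] phi 99.97 tilt z [-8.0e-04 -1.3e-03 -1.0e+00] q [ 5.800e+00  1.830e+01  1.003e+02 -1.000e-01  6.140e+01 -4.100e+00] F [ 1.7 -4.1  4.9] T [-0.54 -0.49  0.04] op 0.132
```

play_rows(
  deltas=[0, -0.05, 0, -0.03, 0, 0, 5, 0, 0, 0, -0.03, 0, 0, 5, 0, 0, 0, -0.03, 0, 0, 5, 0, 0, 0, 0, 0, 0, 0],
)

```text
time: 11.25
tcp_pos: [509.3, 93.6, 139.8]
tcp_rot: [0.738, 0.675, -0.001, -0.0]
wrist_force: [1.1, -2.2, 5.9]
opening: 0.131
```

```bash
python3 -c "
from h import *
st()"
```

```text
t 11.25 p [509.3  93.6 139.8] phi 84.92 tilt z [-1.1e-03 -8.0e-04 -1.0e+00] q [  5.8  18.3 100.3  -0.   61.5  10.9] F [ 1.1 -2.2  5.9] T [-0.45 -0.31  0.02] op 0.131
```

play_rows(
  deltas=[0, 0, 0, -0.03, 0, 0, 5, 0, 0, 0, -0.03, 0, 0, 5, 0, 0, 0, -0.03, 0, 0, 5, 0, 0, 0, -0.03, 0, 0, 5, 0, 0, 0, 0, 0, 0, 0],
)

```text
time: 11.75
tcp_pos: [509.4, 93.5, 140.9]
tcp_rot: [0.844, 0.537, -0.001, 0.0]
wrist_force: [1.8, -2.3, 5.5]
opening: 0.136
```

```bash
python3 -c "
from h import *
st()"
```

```text
t 11.75 p [509.4  93.5 140.9] phi 64.96 tilt z [-0.0012 -0.001  -1.    ] q [ 5.800e+00  1.820e+01  1.002e+02 -1.000e-01  6.170e+01  3.080e+01] F [ 1.8 -2.3  5.5] T [-0.58 -0.33  0.01] op 0.136
```

play_rows(
  deltas=[0, 0, 0, -0.03, 0, 0, 5, 0, 0, 0, -0.04, 0, 0, 5, 0, 0, 0, -0.03, 0, 0, 5, 0, 0, 0, -0.03, 0, 0, 5, 0, 0, 0, 0, 0, 0, 0],
)

```text
time: 12.25
tcp_pos: [509.2, 93.4, 142.1]
tcp_rot: [0.924, 0.382, -0.001, 0.0]
wrist_force: [1.0, -3.8, 4.6]
opening: 0.136
```

```bash
python3 -c "
from h import *
st()"
```

```text
t 12.25 p [509.2  93.4 142.1] phi 44.97 tilt z [-0.0015 -0.001  -1.    ] q [ 5.800e+00  1.810e+01  1.001e+02 -1.000e-01  6.190e+01  5.080e+01] F [ 1.  -3.8  4.6] T [-0.65 -0.22  0.01] op 0.136
```

play_rows(
  deltas=[0, 0, 0, -0.03, 0, 0, 5, 0, 0, 0, -0.03, 0, 0, 5, 0, 0, 0, -0.03, 0, 0, 5, 0, 0, 0, -0.03, 0, 0, 5, 0, 0, 0, 0, 0, 0, 0],
)

```text
time: 12.75
tcp_pos: [508.9, 93.6, 143.3]
tcp_rot: [0.976, 0.216, -0.001, 0.0]
wrist_force: [0.8, -3.2, 5.1]
opening: 0.131
```

```bash
python3 -c "
from h import *
st()"
```

```text
t 12.75 p [508.9  93.6 143.3] phi 24.96 tilt z [-2.e-03 -7.e-04 -1.e+00] q [  5.8  18.  100.   -0.   62.1  70.8] F [ 0.8 -3.2  5.1] T [-0.64 -0.07  0.  ] op 0.131
```

play_rows(
  deltas=[0, 0, 0, -0.04, 0, 0, 5, 0, 0, 0, -0.04, 0, 0, 5, 0, 0, 0, -0.04, 0, 0, 5, 0, 0, 0, -0.04, 0, 0, 5, 0, 0, 0, 0, 0, 0, 0],
)

```text
time: 13.25
tcp_pos: [508.5, 93.9, 144.6]
tcp_rot: [0.999, 0.043, -0.001, -0.0]
wrist_force: [-0.7, -1.4, 4.1]
opening: 0.131
```

```bash
python3 - <<'E'
from h import *
st()
f=save('side','s3.png',(200,180,380,320),4)
E
```

```text
t 13.25 p [508.5  93.9 144.6] phi 4.96 tilt z [-2.9e-03 -1.0e-04 -1.0e+00] q [ 5.8 18.  99.9  0.  62.3 90.8] F [-0.7 -1.4  4.1] T [-0.5   0.04 -0.  ] op 0.131
```

View pics/s3.png

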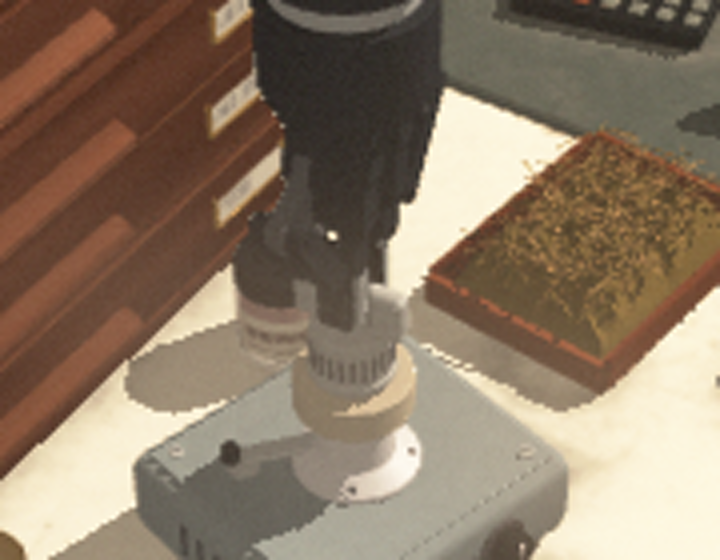

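play_rows(
  deltas=[0, 0, 0, -0.05, 0, 0, 4, 0, 0, 0, -0.05, 0, 0, 4, 0, 0, 0, 0, 0, 0, 0],
)

```text
time: 13.6
tcp_pos: [508.5, 94.3, 145.4]
tcp_rot: [1.0, -0.027, -0.002, -0.0]
wrist_force: [0.1, -0.4, 2.6]
opening: 0.133
```

```bash
python3 -c "
from h import *
st()"
```

```text
t 13.6 p [508.5  94.3 145.4] phi -3.08 tilt z [-3.e-03  6.e-04 -1.e+00] q [ 5.8 17.9 99.9  0.1 62.4 98.8] F [ 0.1 -0.4  2.6] T [-0.18  0.12  0.02] op 0.133
```

play_rows(
  deltas=[0, 0, 0, -0.05, 0, 0, 3, 0, 0, 0, -0.05, 0, 0, 3, 0, 0, 0, -0.05, 0, 0, 0, 0, 0, 0, 0, 0, 0, 0],
)

```text
time: 14.0
tcp_pos: [509.0, 94.4, 147.0]
tcp_rot: [0.997, -0.079, -0.001, -0.0]
wrist_force: [-0.4, -0.9, -1.6]
opening: 0.132
```

```bash
python3 -c "
from h import *
st()"
```

```text
t 14.0 p [509.   94.4 147. ] phi -9.08 tilt z [-1.9e-03  7.0e-04 -1.0e+00] q [5.800e+00 1.780e+01 9.970e+01 1.000e-01 6.260e+01 1.048e+02] F [-0.4 -0.9 -1.6] T [ 0.03  0.05 -0.02] op 0.132
```

play_rows(
  deltas=[0, 0, 0, -0.07, 0, 0, 2, 0, 0, 0, -0.07, 0, 0, 0, 0, 0, 0, 0, 0, 0, 0],
)

```text
time: 14.3
tcp_pos: [509.6, 94.1, 148.8]
tcp_rot: [0.995, -0.097, -0.0, -0.0]
wrist_force: [-0.6, 0.3, -1.4]
opening: 0.132
```

```bash
python3 -c "
from h import *
st()"
```

```text
t 14.3 p [509.6  94.1 148.8] phi -11.16 tilt z [-6.e-04  2.e-04 -1.e+00] q [  5.8  17.7  99.6   0.   62.7 106.9] F [-0.6  0.3 -1.4] T [0.02 0.03 0.04] op 0.132
```

play_rows(
  deltas=[0, 0, 0, -0.2, 0, 0, 0, 0, 0, 0, -0.4, 0, 0, 0, 0, 0, 0, -0.8, 0, 0, 0, 0, 0, 0, -1.2, 0, 0, 0, 0, 0, 0, -1.5, 0, 0, 0, 0, 0, 0, -1.5, 0, 0, 0, 0, 0, 0, 0, 0, 0, 0, 0, 0, 0, 0, 0, 0, 0, 0, 0, 0, 0, 0, 0, 0],
  force=40,
)

```text
time: 15.2
tcp_pos: [509.3, 93.9, 204.6]
tcp_rot: [0.995, -0.098, -0.0, 0.0]
wrist_force: [0.3, -0.5, -2.0]
opening: 0.129
```

```bash
python3 - <<'E'
from h import *
st()
f=save('side','s4.png',(130,150,390,350),3)
for n in("nut","nut_bar","wheel_centre"):
    for d in ctrl.landmark_of("side",n)[:2]: print(n,np.round(d["point"]),round(d["score"],2))
P=cloud(f);P=P[f["z_map"]>0]
q=P[(np.hypot(P[:,0]-509,P[:,1]-95)<24)&(P[:,2]>140)&(P[:,2]<196)]
print("nut low z",np.percentile(q[:,2],[0,1,5,50]))
q=P[(np.hypot(P[:,0]-509,P[:,1]-95)<30)&(P[:,2]>80)&(P[:,2]<130)];print(np.percentile(q[:,2],[1,50,99]))
a=np.radians(13);ax=np.array([np.cos(a),np.sin(a),0]);t=np.array([486,324.5,0])
print("nut tgt",t+48*ax,"wheel tgt",t-42*ax)
st(t+48*ax+[0,0,110])
E
```

```text
t 15.2 p [509.3  93.9 204.6] phi -11.28 tilt z [-9.e-04 -1.e-04 -1.e+00] q [  5.8  14.4  95.2  -0.   70.5 107.1] F [ 0.3 -0.5 -2. ] T [ 0.01  0.05 -0.06] op 0.129
nut [512.  94. 177.] 0.72
nut [ 459. -350.   -1.] 0.57
nut_bar [ 466. -348.   49.] 0.97
nut_bar [508.  94. 210.] 0.7
wheel_centre [507.  93. 101.] 0.55
nut low z [172.23704094 172.73953611 174.65943566 184.68022389]
[ 89.99480664 108.61206371 124.27194855]
nut tgt [532.76976311 335.29765061   0.        ] wheel tgt [445.07645728 315.05205572   0.        ]
t 15.4 p [509.4  93.9 204.3] phi -11.28 tilt z [-1.5e-03 -1.0e-04 -1.0e+00] q [  5.8  14.4  95.2   0.   70.5 107.1] F [ 0.9 -0.3 -1.3] T [-0.01 -0.02  0.06] op 0.128
tool delta cm [ -2.42 -24.13   9.43]
```

View pics/s4.png

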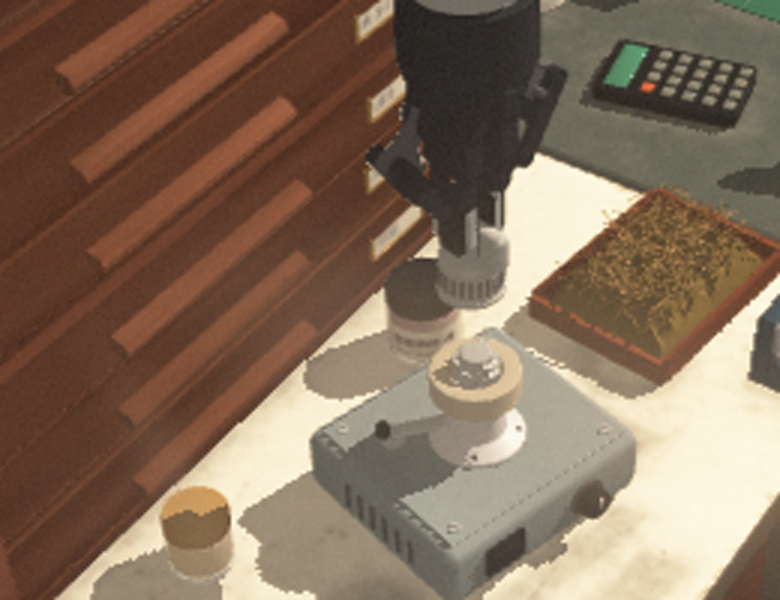

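play_rows(
  deltas=[0, -0.1, -1.5, 0, 0, 0, 0, 0, -0.3, -3, 0, 0, 0, 0, 0, -0.35, -3.5, 0, 0, 0, 0, 0, -0.35, -3.5, 0, 0, 0, 0, 0, -0.35, -3.5, 0, 0, 0, 0, 0, -0.35, -3.5, 0, 0, 0, 0, 0, -0.35, -3.5, 0, 0, 0, 0, 0, -0.25, -2.1, 2.0, 0, 0, 0, 0, 0, 0, 3.0, 0, 0, 0, 0, 0, 0, 3.0, 0, 0, 0],
)

```text
time: 16.4
tcp_pos: [533.5, 337.5, 124.1]
tcp_rot: [0.995, -0.097, 0.0, -0.001]
wrist_force: [0.8, -1.8, -1.9]
opening: 0.127
```

play_rows(
  deltas=[0, 0, 0, 3, 0, 0, 0, 0, 0, 0, 2.5, 0, 0, 0, 0, 0, 0, 1.5, 0, 0, 0, 0, 0, 0, 1.0, 0, 0, 0, 0, 0, 0, 0, 0, 0, 0, 0, 0, 0, 0, 0, 0, 0],
)

```text
time: 17.0
tcp_pos: [533.9, 335.6, 45.3]
tcp_rot: [0.995, -0.098, 0.0, -0.0]
wrist_force: [0.1, -0.6, -1.9]
opening: 0.126
```

```bash
python3 - <<'E'
from h import *
st([532.8,335.3,35.3])
f=ctrl.grab_frame('top');P=cloud(f);X=P[f["z_map"]>0]
m=(abs(X[:,0]-488)<105)&(abs(X[:,1]-320)<85)&(X[:,2]>14)&(X[:,2]<24)&(X[:,0]<500);print(cv2.minAreaRect(X[m][:,:2].astype(np.float32)))
f=ctrl.grab_frame('side');P=cloud(f);X=P[f["z_map"]>0]
q=X[(np.hypot(X[:,0]-533,X[:,1]-335)<20)&(X[:,2]<38)];print(np.percentile(q[:,2],[1,5,20,50]))
E
```

```text
t 17.0 p [533.9 335.6  45.3] phi -11.27 tilt z [ 5.e-04  4.e-04 -1.e+00] q [ 28.3  32.2  91.7   0.   56.1 129.6] F [ 0.1 -0.6 -1.9] T [ 0.04 -0.   -0.04] op 0.126
tool delta cm [-0.1   0.05  1.  ]
((438.106201171875, 263.3203125), (53.29072952270508, 107.98816680908203), 62.46345901489258)
[-0.59040704  0.54585679  2.57705158 16.65813606]
```

Now I'll lower it slowly until I feel contact.

play_rows(
  deltas=[0, 0, 0, 0.5, 0, 0, 0, 0, 0, 0, 0.3, 0, 0, 0, 0, 0, 0, 0.1, 0, 0, 0, 0, 0, 0, 0, 0, 0, 0],
)

```text
time: 17.5
tcp_pos: [533.3, 334.9, 35.8]
tcp_rot: [0.995, -0.098, -0.0, 0.0]
wrist_force: [0.1, -0.1, -1.4]
opening: 0.127
```

play_rows(
  deltas=[0, 0, 0, 0.1, 0, 0, 0, 0, 0, 0, 0, 0, 0, 0],
)

```text
time: 17.7
tcp_pos: [533.5, 335.0, 34.9]
tcp_rot: [0.995, -0.098, -0.0, 0.0]
wrist_force: [0.0, -0.4, -1.5]
opening: 0.127
```

play_rows(
  deltas=[0, 0, 0, 0.1, 0, 0, 0, 0, 0, 0, 0, 0, 0, 0],
)

```text
time: 17.9
tcp_pos: [533.7, 335.1, 34.3]
tcp_rot: [0.995, -0.098, 0.0, -0.0]
wrist_force: [-0.3, -1.0, 0.2]
opening: 0.13
```

play_rows(
  deltas=[0.45, 0, 0, 0, 0, 0, 0, 0.45, 0, 0, 0, 0, 0, 0, 0.45, 0, 0, 0, 0, 0, 0, 0.45, 0, 0, -1, 0, 0, 0, 0.45, 0, 0, -2, 0, 0, 0, 0.45, 0, 0, -3, 0, 0, 0, 0.45, 0, 0, -3, 0, 0, 0, 0.95, 0, 0, -3, 0, 0, -8.1, 0.95, 0, 0, -3, 0, 0, -8.1, 0.95, 0, 0, -2, 0, 0, -8.1],
)

```text
time: 18.9
tcp_pos: [534.3, 335.5, 207.5]
tcp_rot: [0.993, 0.116, 0.002, -0.001]
wrist_force: [-0.4, -0.1, -0.2]
opening: 0.934
```

```bash
python3 - <<'E'
from h import *
st([508.4,95.7,204])
f=save('top','t5.png',(150,190,350,310),4);P=cloud(f);X=P[f["z_map"]>0]
q=X[(np.hypot(X[:,0]-508,X[:,1]-95)<38)&(X[:,2]>101)&(X[:,2]<114)];print("wheel",len(q),cv2.minEnclosingCircle(q[:,:2].astype(np.float32)),np.median(q[:,2]))
q=X[(np.hypot(X[:,0]-508,X[:,1]-95)<38)&(X[:,2]>116)&(X[:,2]<130)];print("spindle",len(q),q.mean(0) if len(q) else 0)
q=X[(np.hypot(X[:,0]-533,X[:,1]-335)<40)&(X[:,2]>44)&(X[:,2]<62)];print("nut bar",len(q),cv2.minAreaRect(q[:,:2].astype(np.float32)) if len(q) else 0,np.median(q[:,2]) if len(q) else 0)
E
```

```text
t 18.9 p [534.3 335.5 207.5] phi 13.35 tilt z [ 0.0035  0.0019 -1.    ] q [ 28.3  22.9  81.5   0.   75.4 104.9] F [-0.4 -0.1 -0.2] T [ 0.   -0.01 -0.04] op 0.934
tool delta cm [-8.06 22.73  0.3 ]
wheel 296 ((507.5985412597656, 96.5638427734375), 27.87712860107422) 108.8118247624156
spindle 78 [508.32579657  95.78359127 121.20169413]
nut bar 106 ((533.359130859375, 337.1051330566406), (12.684234619140625, 52.15049362182617), 78.71385955810547) 51.4352117209286
```

play_rows(
  deltas=[0.95, -0.5, 1.4, 0, 0, 0, 0, 0.95, -1.2, 3.3, 0, 0, 0, 0, 0.95, -1.3, 3.6, 0, 0, 0, 0, 0.95, -1.3, 3.6, 0, 0, 0, 0, 0.95, -1.3, 3.6, 0, 0, 0, 0, 0.95, -1.2, 3.4, 0, 0, 0, 0, 0.95, -0.9, 2.6, 0, 0, 0, 0, 0.95, -0.4, 1.2, 0, 0, 0, 0, 0.95, 0, 0, 0, 0, 0, 0, 0.95, 0, 0, 0, 0, 0, 0],
)

```text
time: 19.95
tcp_pos: [505.5, 95.9, 203.6]
tcp_rot: [0.994, 0.113, -0.0, -0.0]
wrist_force: [0.0, -0.4, 0.2]
opening: 0.951
```

```bash
python3 - <<'E'
from h import *
st([507.8,96.2,88])
E
```

```text
t 19.95 p [505.5  95.9 203.6] phi 12.92 tilt z [-6.e-04  7.e-04 -1.e+00] q [ 6.  14.2 95.7  0.  70.2 83.1] F [ 0.  -0.4  0.2] T [ 0.05 -0.03  0.01] op 0.951
tool delta cm [ 0.23  0.03 11.56]
```

View pics/t5.png

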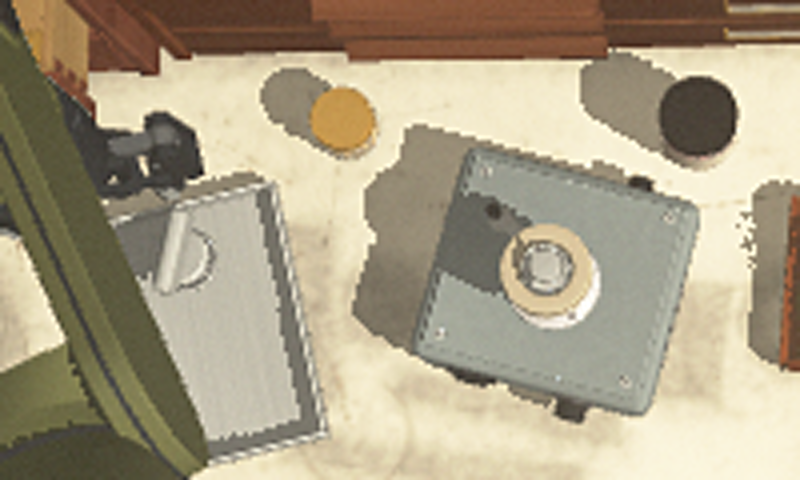

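The nut stands bar-up in the tray at crop pixel (180,250), the wheel is on the spindle at (545,268), and both jars are untouched. I'm going down to the wheel.

play_rows(
  deltas=[0.95, 0.23, 0.03, 2.0, 0, 0, 0, 0.95, 0, 0, 2.5, 0, 0, 0, 0.95, 0, 0, 2.5, 0, 0, 0, 0.95, 0, 0, 2.0, 0, 0, 0, 0.95, 0, 0, 1.5, 0, 0, 0, 0.95, 0, 0, 1.0, 0, 0, 0, 0.95, 0, 0, 0, 0, 0, 0, 0, 0, 0, 0, 0, 0, 0, 0, 0, 0, 0, 0, 0, 0],
  force=25,
)

```text
time: 20.85
tcp_pos: [508.9, 96.1, 89.9]
tcp_rot: [0.994, 0.114, 0.001, 0.0]
wrist_force: [0.2, 0.8, 3.1]
opening: 0.644
```

play_rows(
  deltas=[0, 0, 0, 0, 0, 0, 0, 0, 0, 0, 0, 0, 0, 0, 0, 0, 0, 0, 0, 0, 0],
)

```text
time: 21.15
tcp_pos: [509.0, 96.0, 89.9]
tcp_rot: [0.994, 0.113, 0.001, -0.0]
wrist_force: [0.7, 1.2, 3.5]
opening: 0.645
```

```bash
python3 - <<'E'
from h import *
st()
E
```

```text
t 21.15 p [509.   96.   89.9] phi 13.0 tilt z [ 2.4e-03  6.0e-04 -1.0e+00] q [  6.   21.8 103.8   0.   54.3  83. ] F [0.7 1.2 3.5] T [ 0.07 -0.05 -0.02] op 0.645
```

play_rows(
  deltas=[0, 0, 0, -0.2, 0, 0, 0, 0, 0, 0, -0.5, 0, 0, 0, 0, 0, 0, -1, 0, 0, 0, 0, 0, 0, -1, 0, 0, 0, 0, 0, 0, -1, 0, 0, 0, 0, 0, 0, -1.3, 0, 0, 0, 0, 0, 0, -1.5, 0, 0, 0, 0, 0, 0, 0, 0, 0, 0],
  force=30,
)

```text
time: 21.95
tcp_pos: [509.5, 96.6, 156.6]
tcp_rot: [0.994, 0.113, 0.002, -0.0]
wrist_force: [-0.5, 0.9, -0.4]
opening: 0.641
```

```bash
python3 - <<'E'
from h import *
f=save('side','s6.png',(130,150,390,350),3)
P=cloud(f);X=P[f["z_map"]>0]
q=X[(np.hypot(X[:,0]-508,X[:,1]-96)<30)&(X[:,2]>130)&(X[:,2]<185)];print(np.percentile(q[:,2],[0,2,10,50]))
a=np.radians(13);ax=np.array([np.cos(a),np.sin(a),0]);t=np.array([486,324.5,0]);st(t-42*ax+[0,0,100])
E
```

```text
[156.65434567 158.74932629 161.75678503 173.70335532]
t 22.0 p [508.8  96.4 155.5] phi 13.02 tilt z [ 0.0029  0.001  -1.    ] q [ 6.  17.1 99.3  0.  63.4 83. ] F [-0.7 -0.1 -0.2] T [ 0.05 -0.01  0.01] op 0.64
tool delta cm [ -1.3  -22.74   5.55]
```

View pics/s6.png

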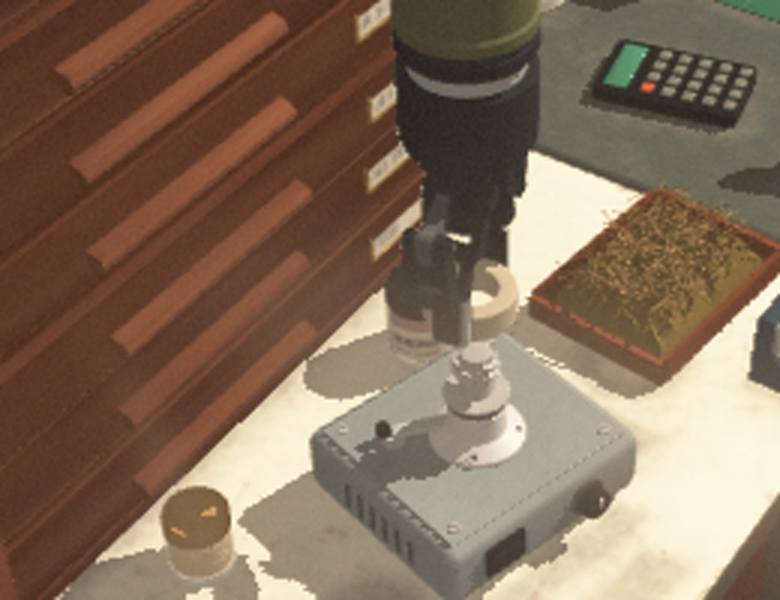

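```bash
python3 - <<'E'
from h import *
f=ctrl.grab_frame('side');P=cloud(f)
im=f["image"].astype(int)
m=(f["z_map"]>0)&(np.hypot(P[...,0]-508,P[...,1]-96)<34)&(P[...,2]>145)&(P[...,2]<200)
m&=(im[...,0]-im[...,2]>20)
X=P[m];print(len(X),X.min(0),X.max(0))
t=X[X[:,2]>np.percentile(X[:,2],60)]
# RANSAC plane
r=np.random.default_rng(0);best=(0,)
for _ in range(800):
    a,b,c=X[r.choice(len(X),3,False)];n=np.cross(b-a,c-a);L=np.linalg.norm(n)
    if L<50: continue
    n/=L; k=(abs((X-a)@n)<1.2).sum()
    if k>best[0]: best=(k,n*np.sign(n[2]),a)
print(best)
E
```

```text
396 [480.09899792  62.57692589 155.22082103] [528.12611496 129.70308417 198.22676962]
(np.int64(132), array([0.03884931, 0.01937517, 0.99905722]), array([501.20954088,  79.59293432, 173.77933128]))
```

Plane fit shows the wheel is gripped flat: tilt about 2.5° and top at z = 174. I'll carry it to the tray.

play_rows(
  deltas=[0, -0.1, -1.4, 0, 0, 0, 0, 0, -0.2, -3.3, 0, 0, 0, 0, 0, -0.2, -3.6, 0, 0, 0, 0, 0, -0.2, -3.6, 0, 0, 0, 0, 0, -0.2, -3.6, 0, 0, 0, 0, 0, -0.2, -3.4, 0, 0, 0, 0, 0, -0.1, -2.6, 0, 0, 0, 0, 0, -0.1, -1.2, 0, 0, 0, 0, 0, 0, 0, 0, 0, 0, 0],
)

```text
time: 22.95
tcp_pos: [442.9, 315.5, 153.3]
tcp_rot: [0.993, 0.115, -0.001, 0.0]
wrist_force: [1.0, -1.2, -0.1]
opening: 0.639
```

```bash
python3 - <<'E'
from h import *
st([445.1,315,4])
f=ctrl.grab_frame('side')
P=cloud(f);X=P[f["z_map"]>0]
q=X[(np.hypot(X[:,0]-533,X[:,1]-337)<40)&(X[:,2]>44)&(X[:,2]<62)];print(len(q),q.mean(0))
E
```

```text
t 22.95 p [442.9 315.5 153.3] phi 13.18 tilt z [-1.4e-03 -5.0e-04 -1.0e+00] q [ 31.   19.3  96.2   0.   64.6 107.8] F [ 1.  -1.2 -0.1] T [-0.   -0.04  0.  ] op 0.639
tool delta cm [ 0.23  0.09 14.93]
239 [532.81920856 337.69682913  50.96326169]
```

play_rows(
  deltas=[0, 0.23, 0.09, 2, 0, 0, 0, 0, 0, 0, 2.5, 0, 0, 0, 0, 0, 0, 2.5, 0, 0, 0, 0, 0, 0, 2.5, 0, 0, 0, 0, 0, 0, 2.0, 0, 0, 0, 0, 0, 0, 1.5, 0, 0, 0, 0, 0, 0, 1.0, 0, 0, 0, 0, 0, 0, 0.6, 0, 0, 0, 0, 0, 0, 0, 0, 0, 0],
)

```text
time: 23.9
tcp_pos: [446.6, 312.9, 7.5]
tcp_rot: [0.994, 0.113, -0.001, 0.0]
wrist_force: [0.0, 0.3, -0.9]
opening: 0.64
```

play_rows(
  deltas=[0, 0, 0, 0.1, 0, 0, 0, 0, 0, 0, 0, 0, 0, 0],
)

```text
time: 24.1
tcp_pos: [447.2, 313.9, 7.7]
tcp_rot: [0.994, 0.113, 0.001, -0.0]
wrist_force: [-0.0, 0.4, -0.3]
opening: 0.64
```

play_rows(
  deltas=[0, 0, 0, 0.1, 0, 0, 0, 0, 0, 0, 0, 0, 0, 0],
)

```text
time: 24.3
tcp_pos: [446.9, 313.9, 6.4]
tcp_rot: [0.994, 0.113, 0.0, -0.0]
wrist_force: [-0.4, 0.6, 0.2]
opening: 0.636
```

play_rows(
  deltas=[0, 0, 0, 0.2, 0, 0, 0, 0, 0, 0, 0, 0, 0, 0],
)

```text
time: 24.5
tcp_pos: [446.5, 313.7, 3.9]
tcp_rot: [0.994, 0.113, -0.0, 0.0]
wrist_force: [0.8, 1.9, -0.3]
opening: 0.638
```

play_rows(
  deltas=[0, 0, 0, 0.1, 0, 0, 0, 0, 0, 0, 0, 0, 0, 0],
)

```text
time: 24.7
tcp_pos: [446.6, 313.7, 2.9]
tcp_rot: [0.994, 0.113, -0.0, 0.0]
wrist_force: [-0.6, 0.4, -0.7]
opening: 0.644
```

Next I open partway so the fingers stay clear of the tray walls, then go up and back off.

play_rows(
  deltas=[0.7, 0, 0, 0, 0, 0, 0, 0.75, 0, 0, 0, 0, 0, 0, 0.78, 0, 0, 0, 0, 0, 0, 0.78, 0, 0, 0, 0, 0, 0, 0.78, 0, 0, -1, 0, 0, 0, 0.78, 0, 0, -2, 0, 0, 0, 0.78, 0, 0, -3, 0, 0, 0, 0.78, 0, 0, -4, 0, 0, 0, 0.78, 0, 0, -4, 0, 0, 0, 0.78, 0, 0, -4, 0, 0, 0],
)

```text
time: 25.7
tcp_pos: [446.3, 313.5, 185.3]
tcp_rot: [0.994, 0.113, 0.0, -0.0]
wrist_force: [1.2, -0.1, 0.2]
opening: 0.782
```

play_rows(
  deltas=[0.78, 0, 3, -1, 0, 0, 0, 0.78, 0, 4, 0, 0, 0, 0, 0.78, 0, 4, 0, 0, 0, 0, 0.78, 0, 4, 0, 0, 0, 0, 0.78, 0, 4, 0, 0, 0, 0, 0.78, 0, 4, 0, 0, 0, 0, 0.78, 0, 4, 0, 0, 0, 0, 0.78, 0, 4, 0, 0, 0, 0, 0.78, 0, 4, 0, 0, 0, 0, 0.78, 0, 2, 0, 0, 0, 0],
)

```text
time: 26.7
tcp_pos: [530.7, -49.9, 193.9]
tcp_rot: [0.994, 0.112, 0.001, 0.001]
wrist_force: [0.6, 0.4, 0.5]
opening: 0.777
```

```bash
python3 - <<'E'
from h import *
st()
f=save('top','t7.png',(150,190,350,310),4);g=ctrl.grab_frame('side')
t=np.array([486,324.5]);a=np.radians(13);R=np.array([[np.cos(a),np.sin(a)],[-np.sin(a),np.cos(a)]])
for h in(f,g):
    P=cloud(h);X=P[h["z_map"]>0]
    r=X[(abs(X[:,0]-488)<105)&(X[:,1]>225)&(X[:,1]<420)&(X[:,2]>15)&(X[:,2]<24)];print("rim",cv2.minAreaRect(r[:,:2].astype(np.float32)))
    q=X[(np.hypot(X[:,0]-446,X[:,1]-314)<33)&(X[:,2]>16)&(X[:,2]<30)];c,rad=cv2.minEnclosingCircle(q[:,:2].astype(np.float32));n=np.linalg.lstsq(np.c_[q[:,:2],np.ones(len(q))],q[:,2],rcond=None)[0];print("wheel",c,rad,np.median(q[:,2]),n[:2],R@(np.array(c)-t))
    q=X[(np.hypot(X[:,0]-533,X[:,1]-337)<40)&(X[:,2]>44)&(X[:,2]<62)];c=cv2.minAreaRect(q[:,:2].astype(np.float32));print("nut",c,np.percentile(q[:,2],[50,98]),R@(np.array(c[0])-t))
for n in("jar_gold","jar_red"): print(n,[np.round(d["point"]) for d in ctrl.landmark_of("side",n)[:1]])
E
```

```text
t 26.7 p [530.7 -49.9 193.9] phi 12.89 tilt z [ 0.0016 -0.0013 -1.    ] q [-9.9 16.1 94.5 -0.1 69.4 67.3] F [0.6 0.4 0.5] T [ 0.02 -0.02 -0.04] op 0.777
rim ((486.52972412109375, 324.96673583984375), (170.94366455078125, 131.27818298339844), 12.81484317779541)
wheel (446.1942443847656, 315.5391540527344) 28.34184455871582 20.7144989414436 [-0.00160654  0.00143225] [-40.80128842   0.22316665]
nut ((533.4307861328125, 336.2402038574219), (14.159563064575195, 52.24613952636719), 77.87970733642578) [51.91407125 57.98474297] [48.85610939  0.76969784]
rim ((487.92791748046875, 323.4970703125), (172.37490844726562, 133.2092742919922), 13.356664657592773)
wheel (446.7080078125, 315.14813232421875) 28.299562454223633 20.2913739271051 [ 0.00385699 -0.00690458] [-40.38865347  -0.27340484]
nut ((534.2470703125, 337.0293884277344), (12.150517463684082, 53.715389251708984), 78.19444274902344) [51.69485869 55.05471214] [49.82900016  1.35503168]
jar_gold [array([619., 230.,   1.])]
jar_red [array([615.,  -1.,   1.])]
```

View pics/t7.png

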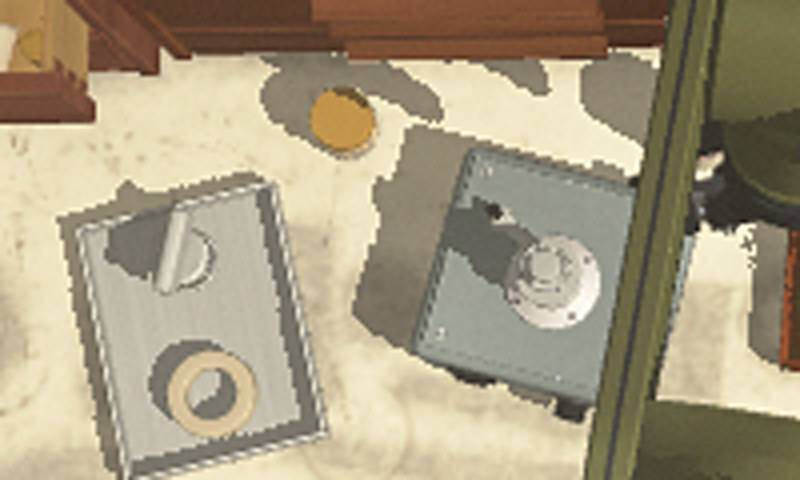

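The nut stands bar-up at (180,250) and the wheel lies flat at (212,393), both inside the tray. The robot is clear and the jars have not moved. I'll hand the job in.

```bash
python3 -c "
from h import *
print(ctrl.finish_job())"
```

```text
the job is handed in; nothing more can be done
None
```

The nut and the felt wheel are both off the polisher and in the steel tray, and the job was handed in at about 27 s. Handing in gives no verdict.

- **Unscrewing:** I turned the nut clockwise in a single grasp, about 246° in all, with the hand rising with it. The wrist read about 7.5 N or less at each stop. That is not the contact force on the thread itself. The nut came free at about its own weight (−1.5 N) and lifted to about z = 210 mm with the wheel still on the spindle.
- **Final position:** In the tray's frame, the nut stands bar-up at about (49, 1) mm. The wheel lies flat at about (−41, 0) mm, with its top 20.5 mm above the bench.
- **Jars:** The last check put both jars within 3 mm of where they started. The robot was clear of everything.
- **Disagreements:**
  - The locator networks put the spindle axis 3–6 mm off the depth measurement in y. I used the depth value.
  - I felt a sideways load of up to about 5 N during the turn, and small position nudges did not fully remove it.
  - The moment the spindle lock caught could not be clearly felt. I assumed the nut was climbing once past the 1.8 rad limit.

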